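Load the busbar into the drill jig and latch its gate

TASK

Slide the flat aluminium bar endways into the slot of the drill jig until you feel it meet the sprung pad inside, while the jig's gate is still open. Then swing the gate shut behind the bar and press it, without forcing it, until it snaps in behind its sprung catch bolt. Leave it latched with the bar fully home, and leave the loose things around the jig where they are.

Things in the scene. Friction and masses are not known exactly. Their poses are not given: they have to be found in the camera images.
- drill_jig: Low drill jig of dark steel and aluminium fixed to the bench, 196 x 130 mm, with three steel bushings on the dark drill plate over its slot (top at z 48 mm). Origin: on the bench, below the middle of the slot mouth; own +x is the way the bar slides in, z up. In this frame (mm) the bed under the bar is 20 high, x -104 to 86. Catch housing beside the bed: x -74 to -22, y -104 to -50, 48 high.
- slot_mouth (a point): Middle of the slot mouth on the bed, z 20 mm; axes as the jig's. Slot: 76 mm deep along +x, 59 wide, 14 high, covered. Guide rails 5 mm high lead to it, x -103 to 0, inner faces at y +-29.5, outer +-38.5. Inside, a spring pad meets the bar's front end at x +60 (3 N at first, 6 N at +68, stops at +72) and pushes the bar back out to there when released.
- busbar: Plain flat aluminium bar 100 x 56 x 12 mm, 0.14 to 0.28 kg, lying on the jig's bed between the rails, sliding with under 3 N. Origin: centre of its underside; own x along its length, the same way as the jig's x; z up. Fully home, against the shut gate, its origin is +15 to +21 mm along x from the slot mouth; touching the uncompressed pad, +10 mm.
- gate (a joint): Gate angle, rad: 0 = square across the bed, grows opening (to 2.5). In the jig's frame the gate points from its pin along (-sin q, -cos q): -y at 0, -x at 1.57. Stays where left. Gate: metal bar 108 mm long, 14 thick, z 27 to 60 mm. Push its outer face (jig -x side when shut) about 75 mm from the pin: near shut it resists with 5 to 18 N, snaps, and about 3 mm further meets a hard stop.
- catch_bolt (a joint): Travel of the bevelled, sprung catch bolt, m: 0 = fully out; rises to about 0.005 as the gate's end rides over the bevel, and springs back to 0 behind the gate's outer face. The catch is screwed down up to 3 mm further in or out along the jig's x (not measured), so the gate latches somewhere between -0.03 and 0.045 rad: feel for it.
- gate_hinge (a point): On the axis of the gate's upright hinge pin (radius 9.5 mm), 43.5 mm above the bench; at x -39, y +55 mm in the jig's frame.
- gate_tip (a point): Middle of the gate's free end, 108 mm from the pin, 43.5 mm above the bench.
- solder_spool: Bystander: loose spool of solder 53 mm across, 40 high, standing on the bench to the robot's side of the jig. Origin: centre of underside.
- connector: Bystander: black cable connector half 38 x 72 x 38 mm, lying. Origin: centre of underside.
- relay_pod: Bystander: loose small black relay box with a green top, 34 x 50 x 26 mm, on the bench. Origin: centre of underside.
- cabinet_edge (a point): Top front right corner (world -x, -y) of the fixed drawer cabinet left of the jig, 200 mm high; the cabinet runs from here about 180 mm in x and 300 mm in y. Pass over it or keep clear of it.

How it is judged:
By the outcome, as a careful person would: the job done as asked, in the order asked, and still so for the second after the job is handed in, with the robot touching nothing.
It also fails if it takes over 64 s, if anything falls off the work surface, if the arm or the gripper's body presses on something with over 40 N, if the wrist force passes 120 N, or if a joint passes its speed limit or range.

ROBOT

A 6-joint arm with a two-finger parallel gripper is mounted at the origin on the work surface; the furniture and walls round the work are solid. World frame = base frame: x ahead of the robot, y to its left, z up, the work surface at z = 0. Lengths are in m, angles in rad, forces in N, time in s.
With the tool pointing down it reaches from about 0.25 to 0.775 m from the base axis. Payload 4 kg.
Tool frame: the origin (TCP) lies at the very end of the fingers, on their centre line; the grasp point (between the pads) lies 19 mm behind it (robot.hold_point_z is the distance from the TCP to the grasp point, in m); z points along the fingers, y is the line along which they close (so a half turn about z gives the same grasp; the last joint's range is limited). The gripper opens to 94 mm and grips with 3 to 60 N. Pads are 16 mm wide; open, the fingers measure 119 mm over their backs; the gripper's body (75 mm by 177 mm) begins 78 mm behind the grasp point.
Start: joints at [-1.279, 0.087, 1.371, -0, 1.684, -0.103], TCP at [0.212, -0.508, 0.206] pointing down, gripper open.
Joint ranges: [-3.1, 3.1], [-0.76, 2.03], [0.27, 2.55], [-1.08, 4.22], [0.17, 2.65], [-2.57, 2.57]. Speed limits (rad/s): [2.79, 2.79, 3.14, 3.14, 3.14, 3.14].

INTERFACE

Orientations are given as [roll, pitch, yaw] about the fixed x, y, z axes, in that order (R = Rz(yaw) Ry(pitch) Rx(roll)).
In Python, from bench import robot gives the robot as it stands.
- The arm moves only by the tool carry_out, never from a script. Its argument "steps" is a list of rows, each a list of 3 entries, a list of its own where there are three numbers: the shift along the tool's x, y, z in m, then the turn about the tool's z in units of 10 degrees (1.0 is 10 degrees), then the closure, from -1 (fully open) to 1 (shut). In form: [[[tx, ty, tz], roll, jaw], ...]. A call has 1 to 10 rows; each row is the pose to reach, as a shift and turn from the pose commanded when the call began, along the tool's axes at that moment; what a row does not reach only later rows make up. A row lasts 1/8 s, in which the tool goes at most 62.5 mm and 10.7 degrees, less where a joint would pass 70% of its speed; a pose out of reach is approached as far as the arm can. A call with a gripper value outside its range is refused whole. The fingers move at their own pace and stop on an object; the grip force is fixed at half the most. Time passes only in rows, so rows that repeat a pose let the fingers close. It gives the time, the measured TCP pose, the force, the opening and the grip force at its end, in the units of the state.
- robot.get_obs(): the state, without advancing time (a new reading comes with each control period).
- robot.snapshot(name): name is "scene" or "top"; returns a dict with "image" (420x560x3 uint8, red, green, blue), "z_map" (420x560 float32, m along the optical axis (not along the pixel's ray), 0 where there is no reading), "mtx" (3x3 intrinsics, pixels), "D" ([k1, k2, p1, p2, k3] as OpenCV has them; the pictures are not rectified), "R" (3x3) and "t" (3): a world point X has camera coordinates R X + t. Camera axes: x right, y down, z forward; pixel columns grow to the right and rows downward; lengths in m; the calibration is good to about 2 mm. A picture is of the moment at which its call begins.
- robot.close_job(): hands the job in; it is judged then, once.
The state is a dict: "time": time; "joint_positions": joint angles; "qvel": joint speeds; "joint_torque": joint torques, N m; "tool_pos": TCP position; "ee_rot": TCP orientation; "wrist_force": force on the tool from outside, world axes, zero at the start; "wrist_torque": the same for the moment, N m; "width": finger opening in m; "finger_force": force on a finger pad.
Only numpy, scipy, OpenCV 4.12 (cv2) and the standard library are available. Lean on these libraries where they do the work, as an engineer would, in place of code of your own. Each camera call takes 0.05 s, during which the arm holds its last target. There are 200 camera calls.

## Working session

There is one attempt and no reset: what is moved stays moved. The work goes in short steps, Python scripts to look and compute and a tool call to move; the robot and the scene stay as the last step left them, time stands still between calls to the robot, and variables do not carry over. Pictures are saved under pics/ and viewed, at most 10 in all, crops included, and the job is handed in when it is done.

Besides the shell and the picture viewer there is one more tool, called after "Call:" in YAML: its name, and indented under it one key for each argument. carry_out: Moves the arm, as the interface text tells. Its arguments: {"type":"object","properties":{"steps":{"type":"array","items":{"type":"array"}}},"required":["steps"]}

```bash
mkdir -p pics; ls
python3 - <<'E'
from bench import robot
import cv2,numpy as np
for n in("scene","top"):
    s=robot.snapshot(n); cv2.imwrite(f"pics/{n}0.png",s["image"][:,:,::-1]); np.savez(f"{n}0.npz",**s)
    print(n,s["mtx"],s["D"],s["R"],s["t"], -s["R"].T@s["t"])
print(robot.get_obs())
E
```

```text
pics
scene [[498.47604694   0.         279.21434409]
 [  0.         498.47604694 214.24934948]
 [  0.           0.           1.        ]] [-0.01343509  0.          0.          0.          0.        ] [[ 0.85215919 -0.52297805 -0.01785158]
 [-0.22470965 -0.33491481 -0.91506155]
 [ 0.47257834  0.78378953 -0.40291895]] [-0.4482138   0.17792506  1.0578695 ] [-0.07799523 -1.00396328  0.58104672]
top [[508.66016519   0.         273.15533377]
 [  0.         508.66016519 205.75384834]
 [  0.           0.           1.        ]] [-0.03067257  0.          0.          0.          0.        ] [[ 0.00722417 -0.99963387  0.02607577]
 [-0.9883253  -0.01110619 -0.15195313]
 [ 0.1521871  -0.02467361 -0.98804367]] [-0.15954965  0.4604971   1.11449663] [ 0.28666154 -0.12687822  1.1753057 ]
{'time': 0.1, 'joint_positions': array([-1.27911120e+00,  8.78801549e-02,  1.37208966e+00,  2.76420679e-05,
        1.68360090e+00, -1.03097805e-01]), 'qvel': array([-0.00109256, -0.00096047, -0.0026836 ,  0.00210001, -0.00014274,
       -0.0011369 ]), 'joint_torque': array([ 1.87547201e-03, -3.41250050e+01, -3.03301728e+01,  7.19307829e-02,
        3.03822022e-02, -9.17791726e-05]), 'tool_pos': array([ 0.21139805, -0.50721855,  0.20442857]), 'ee_rot': array([-3.13962793e+00, -2.30898928e-04,  3.94785790e-01]), 'wrist_force': array([-0.2504406 , -0.69723968, -0.39845477]), 'wrist_torque': array([-0.0210312 ,  0.00662616,  0.0037432 ]), 'finger_force': 0.0, 'width': 0.09396640899444399}
```

View pics/top0.png

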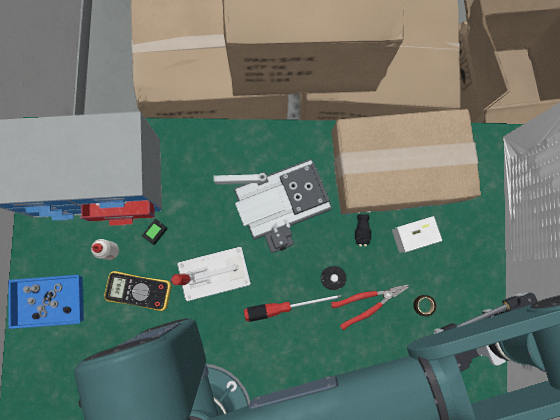

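View pics/scene0.png

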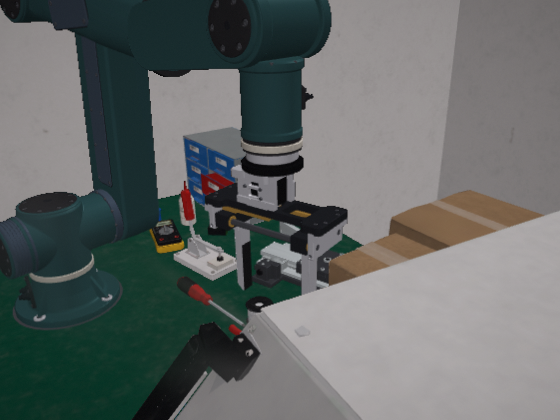

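The top view shows the jig around (283,203), with the drill plate at (303,187), the gate open with its tip at (217,180), the hinge near (264,178) and the catch housing at (280,236). I'll zoom in on it.

Run:
```python
import cv2
im=cv2.imread("pics/top0.png")[150:262,205:345]
cv2.imwrite("pics/crop0.png",cv2.resize(im,None,fx=5,fy=5,interpolation=cv2.INTER_CUBIC))
```

```text
(no output)
```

View pics/crop0.png

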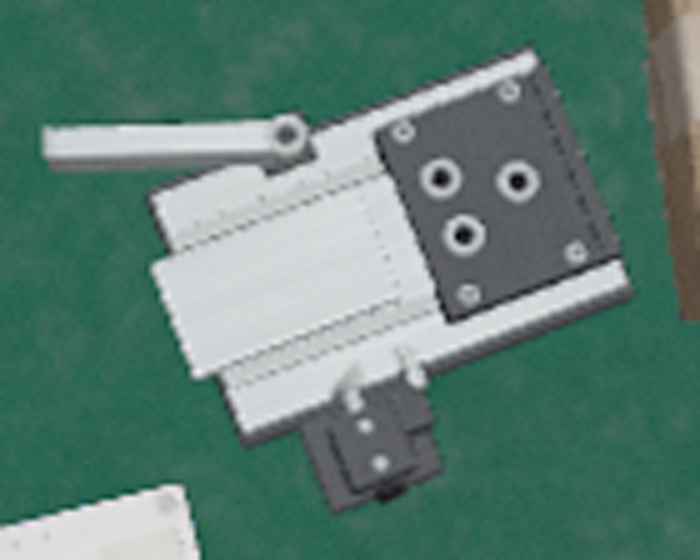

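The crop shows the drill plate with corners at (378,130), (535,68), (620,255) and (448,322). The bar's rear edge runs (155,262)–(190,378) and its front dashed edge is near (385,245). The hinge pin is at (287,133) and the gate tip at (45,143). Next I'll measure with the height map.

```bash
cat > h.py <<'E'
import cv2,numpy as np
def cloud(s):
    h,w=s["z_map"].shape; u,v=np.meshgrid(np.arange(w),np.arange(h))
    p=cv2.undistortPoints(np.stack([u,v],-1).reshape(-1,1,2).astype(float),s["mtx"],s["D"])[:,0]
    z=s["z_map"].reshape(-1,1); c=np.hstack([p*z,z])
    return ((c-s["t"])@s["R"]).reshape(h,w,3)
def ray(s,u,v,z):
    p=cv2.undistortPoints(np.array([[[u,v]]],float),s["mtx"],s["D"])[0,0]
    d=s["R"].T@np.array([p[0],p[1],1]); o=-s["R"].T@s["t"]
    return o+d*(z-o[2])/d[2]
c5=lambda x,y:(205+(x+.5)/5-.5,150+(y+.5)/5-.5)
E
python3 - <<'E'
from h import *
s=np.load("top0.npz"); P=cloud(s)
sub=P[150:262,205:345]; im=s["image"][150:262,205:345].astype(int)
zz=sub[...,2]; print("hist",np.histogram(zz,bins=np.arange(-.005,.07,.004)))
dark=im.max(2)<110
for n,m in dict(plate=(abs(zz-.048)<.006)&dark&(im[...,1]-im[...,0]<12),bar=(abs(zz-.032)<.0035)&(im.min(2)>150),gate=(zz>.052)&(zz<.07)).items():
    m=cv2.morphologyEx(m.astype(np.uint8),cv2.MORPH_CLOSE if n=="plate" else cv2.MORPH_OPEN,np.ones((3,3)))
    k,l,st,ce=cv2.connectedComponentsWithStats(m); i=1+st[1:,4].argmax(); q=sub[l==i]
    r=cv2.minAreaRect((q[:,:2]*1000).astype(np.float32)); print(n,st[i],r,np.median(q[:,2]));print(cv2.boxPoints(r).round(1).tolist())
for n,x,y,z in [("pA",378,130,.048),("pB",535,68,.048),("pC",620,255,.048),("pD",448,322,.048),("b1",155,262,.032),("b2",190,378,.032),("hinge",287,133,.06),("tip1",43,128,.06),("tip2",47,158,.06),("b3",370,190,.032),("b4",402,297,.032)]:
    print(n,(ray(s,*c5(x,y),z)*1000).round(1))
E
```

```text
hist (array([2805, 5187,  920,  251,  513,  563,  804,  418,  459,  724,  167,
        482, 1119,  343,   56,  155,  198,   54]), array([-0.005, -0.001,  0.003,  0.007,  0.011,  0.015,  0.019,  0.023,
        0.027,  0.031,  0.035,  0.039,  0.043,  0.047,  0.051,  0.055,
        0.059,  0.063,  0.067]))
plate [  75   13   49   51 1259] ((419.6121826171875, -209.69613647460938), (116.36927795410156, 290.85546875), 79.88631439208984) 0.04431976594323952
[[266.20001220703125, -241.39999389648438], [552.5999755859375, -292.5], [573.0, -178.0], [286.70001220703125, -126.9000015258789]]
bar [ 32  40  48  30 777] ((462.7752380371094, -125.58888244628906), (56.26922607421875, 99.89368438720703), 21.6275577545166) 0.03206643283939183
[[418.20001220703125, -89.5], [455.0, -182.39999389648438], [507.29998779296875, -161.60000610351562], [470.5, -68.80000305175781]]
gate [  9  23  53   9 353] ((522.6576538085938, -80.06744384765625), (17.35198974609375, 116.44989013671875), 1.449769377708435) 0.059734711053963725
[[512.5, -22.100000381469727], [515.5, -138.5], [532.7999877929688, -138.10000610351562], [529.9000244140625, -21.600000381469727]]
pA [ 529.6 -170.5   48. ]
pB [ 559.3 -241.9   48. ]
pC [ 473.5 -279.9   48. ]
pD [ 442.1 -202.3   48. ]
b1 [470.4 -70.   32. ]
b2 [417.6 -86.7  32. ]
hinge [ 525.1 -129.3   60. ]
tip1 [526.  -20.2  60. ]
tip2 [512.4 -22.4  60. ]
b3 [ 504.9 -167.6   32. ]
b4 [ 455.6 -182.4   32. ]
```

The bar measures 56.3 × 99.9 mm with its centre at world (463,-126), and its long axis points at -68.4°. Mouth estimates from the plate and the hinge agree to about 3 mm, near (487,-186), which puts the bar's origin at about -65 along jig x. The gate is at about 1.9 rad. Before planning motions I'll check for tall obstacles and compute the waypoints.

```bash
cat >> h.py <<'E'
M=np.array([.4875,-.186]); th=np.deg2rad(-68.3)
X=np.array([np.cos(th),np.sin(th)]); Y=np.array([-X[1],X[0]])
J=lambda x,y:M+x/1000*X+y/1000*Y
def toJ(p): d=(np.asarray(p)[...,:2]-M)*1000; return np.stack([d@X,d@Y],-1)
def arc(q,off=0,r=75):  # TCP, fingers shut 16x25, sides along the jig axes
    g=np.array([-np.sin(q),-np.cos(q)]); n=np.array([-np.cos(q),np.sin(q)])
    p=np.array([-39,55])+r*g+(7+8*abs(n[0])+12.5*abs(n[1])+off)*n
    return p
E
python3 - <<'E'
from h import *
s=np.load("top0.npz"); P=cloud(s); j=toJ(P)
print("hinge J",toJ([.5251,-.1293]),"tip",toJ([.519,-.0213]),"bar",toJ([.4628,-.1256]))
m=(P[...,2]>.10)&(abs(j[...,0]+80)<230)&(abs(j[...,1])<260)&(s["z_map"]>0)&(P[...,2]<.5)
k,l,st,ce=cv2.connectedComponentsWithStats(m.astype(np.uint8))
for i in range(1,k):
    if st[i,4]>8:
        q=P[l==i]; a=j[l==i]; print(st[i],"world",q.min(0).round(3),q.max(0).round(3),"jig",a.min(0).round(),a.max(0).round())
for q in (1.9,1.5,1.0,.5,.2,0): p=arc(q,10 if q>1.8 else 0); print(q,p.round(1),J(*p).round(4))
print("start",J(-135,0),"touch",J(-48,0))
E
```

```text
hinge J [-38.77933873  55.90002583] tip [-141.38111168   90.16496693] bar [-65.25235223  -0.61687038]
[  98  112   56  104 3406] world [0.428 0.102 0.1  ] [0.626 0.197 0.206] jig [-310.   53.] [-229.  260.]
[341 142  27  65 539] world [ 0.453 -0.356  0.1  ] [ 0.595 -0.3    0.107] jig [110. -93.] [150.  56.]
[171 273  20  12 194] world [0.285 0.018 0.102] [0.308 0.048 0.173] jig [-290. -109.] [-260.  -86.]
[ 142  318   64   72 1283] world [ 0.144 -0.045  0.131] [0.224 0.038 0.5  ] jig [-309. -260.] [-249. -171.]
1.9 [-99.8 109. ] [ 0.5518 -0.053 ]
1.5 [-115.2   69.7] [ 0.5096 -0.0532]
1.0 [-113.9   32.9] [ 0.4759 -0.068 ]
0.5 [-92.5  -1.2] [ 0.4522 -0.1005]
0.2 [-70.9 -15.1] [ 0.4473 -0.1257]
0 [-54. -20.] [ 0.449  -0.1432]
start [ 0.43758419 -0.0605671 ] touch [ 0.46975216 -0.14140164]
```

Call:
carry_out:
  steps:
    - [[0.038,-0.033,0],-0.89,1]
    - [[0.076,-0.065,0],-1.78,1]
    - [[0.114,-0.098,0],-2.67,1]
    - [[0.152,-0.13,0],-3.56,1]
    - [[0.19,-0.163,0],-4.45,1]
    - [[0.228,-0.195,0],-5.35,1]
    - [[0.266,-0.228,0],-6.24,1]
    - [[0.304,-0.26,0],-7.13,1]
    - [[0.342,-0.293,0],-8.02,1]
    - [[0.3805,-0.325,0],-8.91,1]

```text
time: 1.35
tool_pos: [0.438, -0.0597, 0.2051]
ee_rot: [-3.141, -0.0, 1.955]
wrist_force: [0.7, -0.3, 0.1]
width: 0.0007
finger_force: 0.0
```

Run:
```python
from bench import robot
from h import *
o=robot.get_obs(); print(o["time"],o["tool_pos"],o["ee_rot"],toJ(o["tool_pos"]),o["wrist_force"],o["width"],o["joint_positions"])
```

```text
1.35 [ 0.43798374 -0.0597255   0.20510123] [-3.14120803e+00 -7.62458443e-06  1.95502665e+00] [-135.63422342    0.68242051] [ 0.74978797 -0.27020987  0.05175287] 0.0007425166428317565 [-2.63743914e-01 -1.55911732e-01  1.60724701e+00 -2.27697743e-04
  1.69056864e+00 -6.48001410e-01]
```

Call:
carry_out:
  steps:
    - [[0,-0.001,0.05],0,1]
    - [[0,-0.001,0.1],0,1]
    - [[0,-0.001,0.14],0,1]
    - [[0,-0.001,0.165],0,1]
    - [[0,-0.001,0.178],0,1]
    - [[0,-0.001,0.179],0,1]
    - [[0,-0.001,0.179],0,1]

```text
time: 2.22
tool_pos: [0.4378, -0.062, 0.0276]
ee_rot: [3.14, 0.001, 1.95]
wrist_force: [0.1, 0.8, 0.7]
width: 0.0006
finger_force: 0.0
```

Run:
```python
from bench import robot
from h import *
o=robot.get_obs(); print(o["time"],o["tool_pos"],toJ(o["tool_pos"]),o["wrist_force"])
s=robot.snapshot("scene"); im=s["image"][180:330,180:400,::-1]; cv2.imwrite("pics/s1.png",cv2.resize(im,None,fx=3.5,fy=3.5,interpolation=cv2.INTER_CUBIC))
```

```text
2.225 [ 0.43776237 -0.06202     0.02759848] [-133.5841845    -0.37164361] [0.11702176 0.84721758 0.7060363 ]
```

View pics/s1.png

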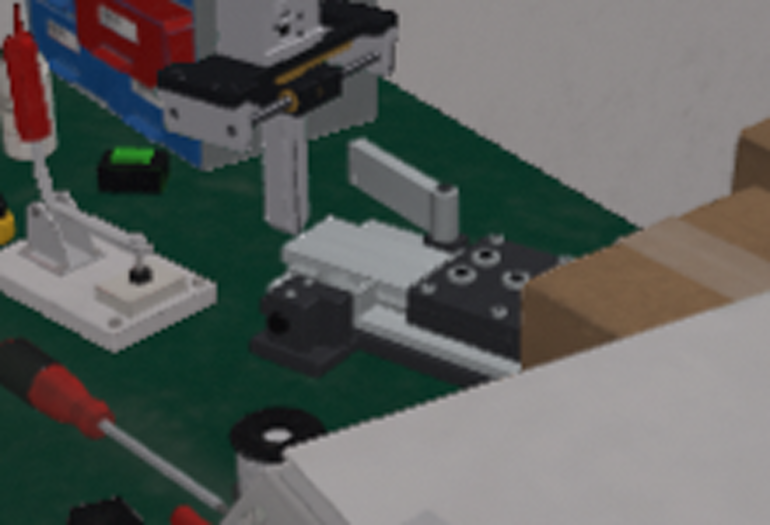

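The fingers stand just behind the bar's rear end, at crop (285,225), and everything around is clear. I'll push the bar now.

Call:
carry_out:
  steps:
    - [[-0.008,0,0.001],0,1]
    - [[-0.016,0,0.001],0,1]
    - [[-0.024,0,0.001],0,1]
    - [[-0.032,0,0.001],0,1]
    - [[-0.04,0,0.001],0,1]
    - [[-0.048,0,0.001],0,1]
    - [[-0.056,0,0.001],0,1]
    - [[-0.064,0,0.001],0,1]
    - [[-0.072,0,0.001],0,1]
    - [[-0.078,0,0.001],0,1]

```text
time: 3.52
tool_pos: [0.466, -0.1344, 0.0256]
ee_rot: [3.141, -0.0, 1.95]
wrist_force: [0.4, 5.9, 4.5]
width: 0.0006
finger_force: 2.5
```

Call:
carry_out:
  steps:
    - [[-0.001,0,0],0,1]
    - [[-0.002,0,0],0,1]
    - [[-0.003,0,0],0,1]

```text
time: 3.9
tool_pos: [0.4668, -0.1367, 0.0254]
ee_rot: [3.141, -0.0, 1.95]
wrist_force: [1.4, 4.7, 2.3]
width: 0.0003
finger_force: 2.2
```

Call:
carry_out:
  steps:
    - [[-0.001,0,0],0,1]
    - [[-0.002,0,0],0,1]

```text
time: 4.15
tool_pos: [0.4676, -0.1387, 0.0254]
ee_rot: [3.141, -0.0, 1.95]
wrist_force: [-0.1, 5.5, 2.0]
width: 0.0001
finger_force: 2.2
```

Call:
carry_out:
  steps:
    - [[-0.001,0,0],0,1]
    - [[-0.002,0,0],0,1]
    - [[-0.002,0,0],0,1]

```text
time: 4.53
tool_pos: [0.4677, -0.1389, 0.0254]
ee_rot: [-3.142, -0.004, 1.95]
wrist_force: [-1.4, 9.3, 5.4]
width: 0.0005
finger_force: 4.5
```

Call:
carry_out:
  steps:
    - [[-0.001,0,0],0,1]
    - [[-0.002,0,0],0,1]
    - [[-0.002,0,0],0,1]

```text
time: 4.9
tool_pos: [0.4682, -0.1401, 0.0254]
ee_rot: [-3.141, -0.005, 1.95]
wrist_force: [-1.6, 10.4, 6.3]
width: 0.0002
finger_force: 5.3
```

Call:
carry_out:
  steps:
    - [[-0.001,0,0],0,1]
    - [[-0.002,0,0],0,1]
    - [[-0.002,0,0],0,1]

```text
time: 5.28
tool_pos: [0.4687, -0.1415, 0.0254]
ee_rot: [-3.141, -0.007, 1.95]
wrist_force: [-2.1, 10.7, 8.6]
width: 0.0004
finger_force: 5.8
```

The force stepped from about 5 N to 9 N at bar origin ≈ +10, which is the pad. I'll back off, lift and go over to the gate's outer face.

Call:
carry_out:
  steps:
    - [[0.008,0,0],0,1]
    - [[0.02,0,0],0,1]
    - [[0.022,0,-0.04],0,1]
    - [[0.03,0.01,-0.09],0,1]
    - [[0.045,0.055,-0.1],0,1]
    - [[0.054,0.1,-0.1],0,1]
    - [[0.054,0.11,-0.1],0,1]
    - [[0.054,0.11,-0.1],0,1]

```text
time: 6.28
tool_pos: [0.5515, -0.0539, 0.1246]
ee_rot: [-3.139, 0.0, 1.95]
wrist_force: [0.0, -0.6, -0.6]
width: 0.0004
finger_force: 0.0
```

Run:
```python
from bench import robot
from h import *
o=robot.get_obs(); print(o["time"],o["tool_pos"],toJ(o["tool_pos"]),o["wrist_force"])
s=robot.snapshot("top"); np.savez("top1.npz",**s); im=s["image"][130:262,185:345,::-1]; cv2.imwrite("pics/t1.png",cv2.resize(im,None,fx=4.5,fy=4.5,interpolation=cv2.INTER_CUBIC))
```

```text
6.275 [ 0.55149733 -0.05388897  0.12462968] [-99.08585777 108.30963368] [ 0.02599872 -0.62347577 -0.57429898]
```

View pics/t1.png

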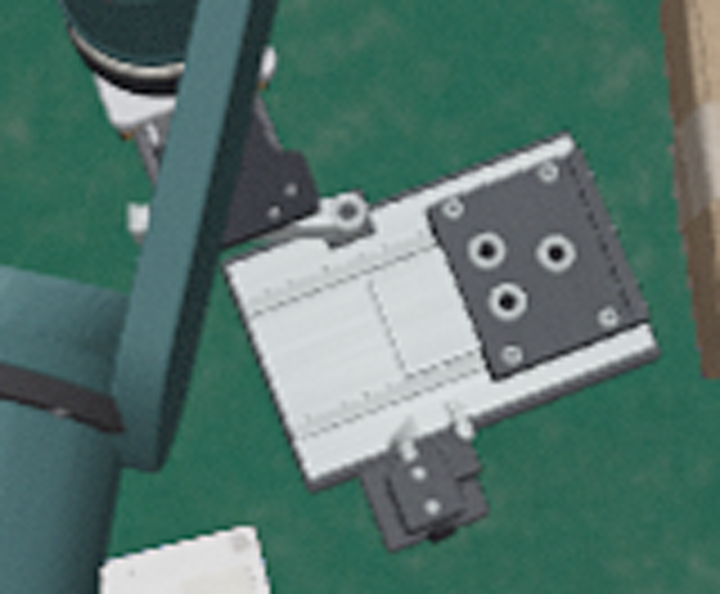

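The bar is square in the slot, with its rear edge at crop (370,280)–(405,378), about x = -39. The gate has not moved. I'll compute the arc shifts.

Run:
```python
from h import *
b=np.array([-99.1,108.3])
for q in (1.9,1.75,1.6,1.45,1.3,1.15,1,.85,.7,.55,.4,.3,.2,.12,.06,.0):
    d=arc(q)-b; print(q,"tx",round(-d[0],1),"ty",round(d[1],1))
```

```text
1.9 tx 3.9 ty -8.8
1.75 tx 10.0 ty -19.5
1.6 tx 14.3 ty -31.4
1.45 tx 16.8 ty -42.1
1.3 tx 17.8 ty -52.9
1.15 tx 17.2 ty -64.2
1 tx 14.8 ty -75.4
0.85 tx 10.5 ty -86.5
0.7 tx 4.4 ty -97.0
0.55 tx -3.5 ty -106.6
0.4 tx -13.2 ty -114.9
0.3 tx -20.4 ty -119.5
0.2 tx -28.2 ty -123.4
0.12 tx -34.8 ty -125.8
0.06 tx -39.9 ty -127.2
0.0 tx -45.1 ty -128.3
```

Call:
carry_out:
  steps:
    - [[0,0,0.03],0,1]
    - [[0,0,0.06],0,1]
    - [[0,0,0.08],0,1]
    - [[0,0,0.084],0,1]
    - [[0,0,0.084],0,1]

```text
time: 6.95
tool_pos: [0.5517, -0.0542, 0.0419]
ee_rot: [3.142, 0.001, 1.949]
wrist_force: [-0.2, 0.3, -0.4]
width: 0.0001
finger_force: 0.0
```

Call:
carry_out:
  steps:
    - [[0.004,-0.009,0],0,1]
    - [[0.01,-0.0195,0],0,1]
    - [[0.0143,-0.031,0],0,1]
    - [[0.0168,-0.042,0],0,1]
    - [[0.0178,-0.053,0],0,1]
    - [[0.0172,-0.064,0],0,1]
    - [[0.0148,-0.0755,0],0,1]
    - [[0.0105,-0.0865,0],0,1]
    - [[0.0045,-0.097,0],0,1]
    - [[-0.0035,-0.1065,0],0,1]

```text
time: 8.2
tool_pos: [0.4538, -0.0968, 0.0414]
ee_rot: [-3.141, -0.0, 1.95]
wrist_force: [1.4, 0.8, -0.4]
width: 0.0007
finger_force: 0.4
```

Call:
carry_out:
  steps:
    - [[-0.006,-0.005,0],0,1]
    - [[-0.01,-0.0085,0],0,1]
    - [[-0.017,-0.013,0],0,1]
    - [[-0.021,-0.015,0],0,1]
    - [[-0.0245,-0.0165,0],0,1]

```text
time: 8.82
tool_pos: [0.4485, -0.1236, 0.0414]
ee_rot: [3.139, -0.003, 1.95]
wrist_force: [3.1, 10.4, 1.1]
width: 0.0007
finger_force: 4.5
```

Run:
```python
from bench import robot
from h import *
o=robot.get_obs(); print(o["time"],o["tool_pos"],toJ(o["tool_pos"]),o["wrist_force"],o["wrist_force"][:2]@X)
s=robot.snapshot("top"); im=s["image"][130:262,185:345,::-1]; cv2.imwrite("pics/t2.png",cv2.resize(im,None,fx=4.5,fy=4.5,interpolation=cv2.INTER_CUBIC))
```

```text
8.825 [ 0.4484976  -0.12363308  0.04141508] [-72.36815026 -13.17843313] [ 3.05053142 10.43401156  1.09680629] -8.566655891840998
```

View pics/t2.png

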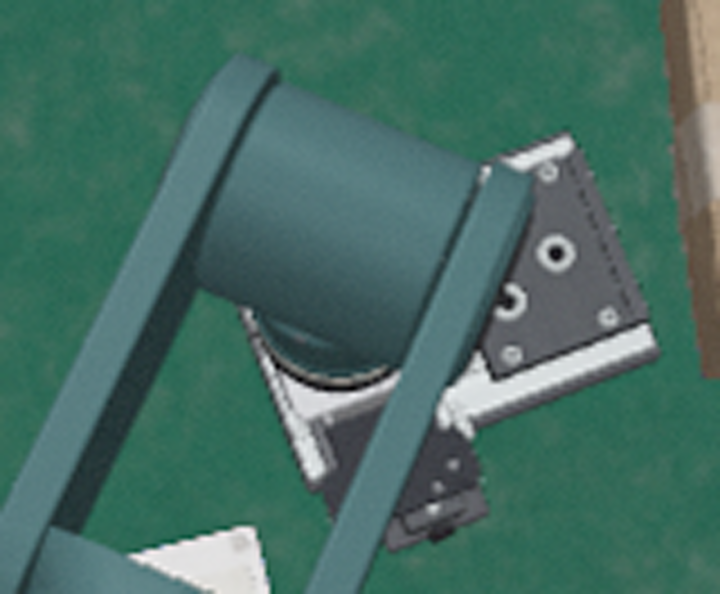

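The arm hides the gate in this view, but the contact position gives q ≈ 0.2 with about 9 N resisting (bar on its pad plus bevel). I'll creep on, watching the force.

Call:
carry_out:
  steps:
    - [[-0.002,-0.0005,0],0,1]
    - [[-0.004,-0.001,0],0,1]
    - [[-0.005,-0.001,0],0,1]

```text
time: 9.25
tool_pos: [0.4488, -0.1258, 0.0414]
ee_rot: [3.139, -0.009, 1.95]
wrist_force: [0.6, 11.5, 3.7]
width: 0.0006
finger_force: 6.1
```

Call:
carry_out:
  steps:
    - [[-0.0015,-0.0005,0],0,1]
    - [[-0.003,-0.001,0],0,1]
    - [[-0.004,-0.001,0],0,1]

```text
time: 9.62
tool_pos: [0.4493, -0.1288, 0.0414]
ee_rot: [3.138, -0.011, 1.951]
wrist_force: [-1.1, 15.4, 4.6]
width: 0.0005
finger_force: 7.4
```

Call:
carry_out:
  steps:
    - [[-0.0015,0,0],0,1]
    - [[-0.003,0,0],0,1]
    - [[-0.004,0,0],0,1]

```text
time: 10.0
tool_pos: [0.4505, -0.1353, 0.0412]
ee_rot: [3.141, -0.006, 1.951]
wrist_force: [-0.2, 7.6, 2.4]
width: 0.0005
finger_force: 3.7
```

Call:
carry_out:
  steps:
    - [[-0.001,0,0],0,1]
    - [[-0.002,0,0],0,1]
    - [[-0.003,0,0],0,1]

```text
time: 10.38
tool_pos: [0.4512, -0.1377, 0.0413]
ee_rot: [-3.141, -0.007, 1.951]
wrist_force: [-0.6, 8.7, 4.1]
width: 0.0004
finger_force: 4.5
```

Call:
carry_out:
  steps:
    - [[-0.001,0,0],0,1]
    - [[-0.002,0,0],0,1]
    - [[-0.002,0,0],0,1]

```text
time: 10.75
tool_pos: [0.4513, -0.1381, 0.0413]
ee_rot: [-3.141, -0.01, 1.951]
wrist_force: [-3.0, 11.5, 5.2]
width: 0.0001
finger_force: 6.3
```

Call:
carry_out:
  steps:
    - [[-0.001,0,0],0,1]
    - [[-0.002,0,0],0,1]
    - [[-0.002,0,0],0,1]

```text
time: 11.12
tool_pos: [0.4513, -0.1383, 0.0413]
ee_rot: [-3.141, -0.014, 1.951]
wrist_force: [-5.0, 15.7, 9.0]
width: 0.0006
finger_force: 8.5
```

Call:
carry_out:
  steps:
    - [[-0.001,0,0],0,1]
    - [[-0.002,0,0],0,1]
    - [[-0.002,0,0],0,1]

```text
time: 11.5
tool_pos: [0.4519, -0.1405, 0.0412]
ee_rot: [-3.14, -0.013, 1.952]
wrist_force: [-5.8, 15.2, 8.2]
width: 0.0005
finger_force: 7.9
```

Call:
carry_out:
  steps:
    - [[-0.001,0,0],0,1]
    - [[-0.001,0,0],0,1]

```text
time: 11.75
tool_pos: [0.4522, -0.1413, 0.0412]
ee_rot: [-3.14, -0.014, 1.952]
wrist_force: [-4.9, 16.1, 8.7]
width: 0.0005
finger_force: 8.1
```

Call:
carry_out:
  steps:
    - [[-0.001,0,0],0,1]
    - [[-0.001,0,0],0,1]

```text
time: 12.0
tool_pos: [0.4523, -0.1417, 0.0412]
ee_rot: [-3.14, -0.015, 1.952]
wrist_force: [-5.9, 16.4, 10.2]
width: 0.0002
finger_force: 8.9
```

Call:
carry_out:
  steps:
    - [[-0.001,0,0],0,1]
    - [[-0.001,0,0],0,1]

```text
time: 12.25
tool_pos: [0.4523, -0.1418, 0.0412]
ee_rot: [-3.14, -0.017, 1.952]
wrist_force: [-7.3, 18.9, 10.9]
width: 0.0003
finger_force: 10.1
```

Call:
carry_out:
  steps:
    - [[-0.001,0,0],0,1]
    - [[-0.001,0,0],0,1]

```text
time: 12.5
tool_pos: [0.4523, -0.1418, 0.0412]
ee_rot: [-3.139, -0.019, 1.952]
wrist_force: [-8.6, 20.1, 12.7]
width: 0.0006
finger_force: 11.2
```

Call:
carry_out:
  steps:
    - [[-0.001,0,0],0,1]
    - [[-0.001,0,0],0,1]

```text
time: 12.75
tool_pos: [0.4523, -0.1419, 0.0412]
ee_rot: [-3.139, -0.021, 1.952]
wrist_force: [-8.7, 22.7, 14.0]
width: 0.0007
finger_force: 12.4
```

Since y = -0.1383 the gate has advanced 3.5 mm, and it now stands rigid while the force climbs past 18 N. That fits the hard stop after the snap. I'll release, clear the view and check.

Call:
carry_out:
  steps:
    - [[0.006,0,0],0,1]
    - [[0.012,0,0],0,1]
    - [[0.02,0,0],0,1]
    - [[0.035,0,0],0,1]
    - [[0.045,0,-0.04],0,1]
    - [[0.05,0,-0.09],0,1]
    - [[0.1,0,-0.14],0,1]
    - [[0.15,0,-0.15],0,1]
    - [[0.17,0,-0.15],0,1]
    - [[0.17,0,-0.15],0,1]

```text
time: 14.0
tool_pos: [0.3928, 0.0079, 0.1919]
ee_rot: [3.141, 0.001, 1.952]
wrist_force: [-0.3, 0.0, -0.4]
width: 0.0006
finger_force: 0.0
```

Run:
```python
from bench import robot
from h import *
o=robot.get_obs(); print(o["time"],o["tool_pos"],o["wrist_force"])
s=robot.snapshot("top"); np.savez("top2.npz",**s); a=cv2.resize(s["image"][165:255,230:340,::-1],None,fx=5.5,fy=5.5,interpolation=cv2.INTER_CUBIC)
cv2.imwrite("pics/t3.png",a)
P=cloud(s)[150:262,205:345]; m=(P[...,2]>.053)&(P[...,2]<.07); q=toJ(P[m]); r=cv2.minAreaRect(q.astype(np.float32)); print(r,cv2.boxPoints(r).round(1).tolist())
```

```text
14.0 [0.39277399 0.00793702 0.19186377] [-0.29211596  0.0075221  -0.39618234]
((42.50762939453125, -5.83489990234375), (128.66909790039062, 187.055908203125), 86.44768524169922) [[-54.79999923706055, -64.30000305175781], [131.89999389648438, -75.80000305175781], [139.8000030517578, 52.599998474121094], [-46.900001525878906, 64.19999694824219]]
```

View pics/t3.png

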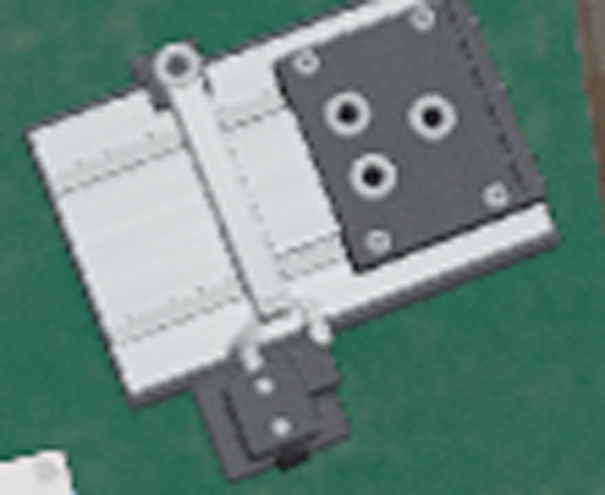

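The gate is shut between the bolt at (248,345) and the post at (318,325). I'll compare the bolt before and after, and compute the gate angle.

Run:
```python
from h import *
a,b=[np.load(f)["image"][212:248,260:300,::-1] for f in("top0.npz","top2.npz")]
cv2.imwrite("pics/cmp.png",cv2.resize(np.hstack([a,b]),None,fx=10,fy=10,interpolation=cv2.INTER_CUBIC))
s=np.load("top2.npz"); f=lambda x,y:ray(s,230+(x+.5)/5.5-.5,165+(y+.5)/5.5-.5,.06)
P=cloud(s)[165:240,250:290]; m=(P[...,2]>.054)&(P[...,2]<.066); q=toJ(P[m]); 
q=q[(abs(q[:,0]+39)<20)]; g=q[(q[:,1]<40)]
vx,vy,x0,y0=cv2.fitLine(g.astype(np.float32),cv2.DIST_HUBER,0,.01,.01).ravel(); print("gate",len(g),g.min(0),g.max(0),"slope rad",vx/vy,"x at y55",x0+(55-y0)*vx/vy,"hinge px",toJ(f(177,65)))
```

```text
gate 266 [-45.78804109 -53.05157504] [-30.4524926   39.89513059] slope rad -0.008853981 x at y55 -38.84551 hinge px [-39.45535517  55.63865231]
```

View pics/cmp.png

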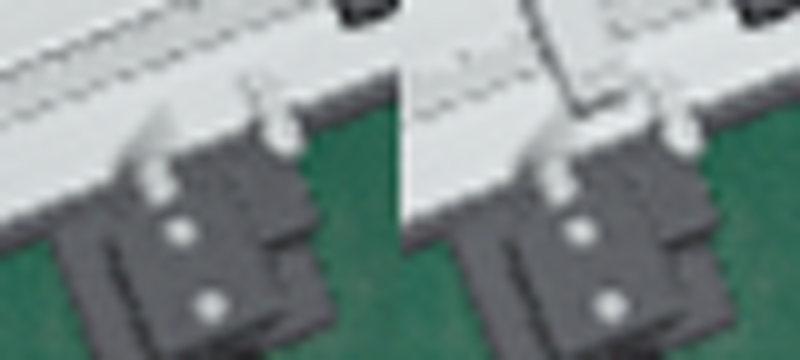

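The bolt looks identical in both frames: fully out, with its tip at (165,105) before and (565,105) now. The gate's end lies past it, towards +x, at q ≈ -0.01 rad, within the latch range and holding against the pad. I'll hand it in.

```bash
python3 -c "
from bench import robot
print(robot.close_job())"
```

```text
the job is handed in; nothing more can be done
None
```

I handed the job in at about 14 s: the bar met the pad with the gate open, then I swung the gate shut to its hard stop, with the bolt back out behind it (about -0.01 rad). I judged the latch from the camera and the force feel, the push peaked near 28 N at the wrist (above the 18 N expected), and the loose things were not touched.

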